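Present the culture in the mini incubator with the sterilised pull rod

TASK

Take the blue-handled pull rod out of its stand and dip its steel tip into the open well of the steriliser, clearly below the rim. Then, without touching the incubator's carriage with the gripper, put the tip down right through the hole in the carriage tongue and draw the spring-return carriage out until its yellow line is level with the red marker. Finish holding it there, with the rod still in the gripper and in the hole and nothing let go; leave the other things on the bench where they stand.

Things in the scene. Friction and masses are not known exactly. Their poses are not given: they have to be found in the camera images.
- rod: loose pull rod, about 0.12 kg, upright in the stand. Origin at the lower end of its tip, z towards the handle. Steel shaft 8 mm thick (tapering to 5 mm over the last 3 mm), 70 mm long; black collar 32 mm across from 70 to 76 mm; round blue handle 24 mm across from 76 to 150 mm
- rod_tip (a point): lower end of the rod's tip (same point as the rod's origin)
- rod_grip (a point): point on the axis of the blue handle, 115 mm above the tip. Grip the handle from above at any yaw; a firm grip (60 N or more) with the fingers closing along the pulling direction best keeps the rod from tilting
- stand: fixed stand for the rod, 80 x 80 mm, 90 mm tall, grey upper block on a steel foot. Origin at the centre of its underside. One vertical hole at its centre, 14 mm wide; the collar of the rod rests on the stand's top, so the rod's tip hangs inside, 20 mm above the bench and 70 mm below the stand's top
- steriliser: fixed instrument steriliser, white block on a blue foot, 110 x 110 mm, 100 mm tall. Origin at the centre of its underside; its open top is a round well, ringed in dark steel, at the centre: 41 mm wide, 45 mm deep (rim 100 mm and floor 55 mm above the bench). Nothing in it
- incubator: fixed mini incubator, white with teal roof, 130 mm wide (y), 170 mm deep, 100 mm tall. Origin on the bench below the middle of its front face; x points from the front into the housing. In front of it a low apron, 125 mm long, 100 mm wide, top 12 mm above the bench, with two aluminium side rails (centred 40 mm either side, 10 mm wide, top 50 mm above the bench)
- carriage: aluminium carriage sliding out of the incubator along its -x, between the rails; same axes as the incubator. Origin at the centre of the tongue's hole, on the tongue's top face, 50 mm above the bench; shut, it lies 35 mm in front of the incubator's front face. A spring pulls it shut: about 1.2 N when shut, 2.4 N at 60 mm out; travel 85 mm. A yellow line crosses it through the hole's centre
- carriage_hole (a point): centre of the hole in the tongue, same point as the carriage's origin. Vertical hole, 16 mm wide, through the 8 mm thick tongue, with 30 mm of free space below it down to the apron. The tongue is 56 mm wide and ends 20 mm in front of the hole; a 35 mm dish, 10 mm tall, is fixed on the carriage, its centre 57 mm behind the hole
- marker: red marker: two red clips, one on each side rail, each 10 mm long, 14 mm wide, 6 mm tall, with a pointer towards the carriage. Set 45 to 65 mm out from the shut carriage's yellow line. Origin midway between the clips, 50 mm above the bench. The carriage is at the mark when its origin and the marker's agree along the incubator's x
- reagent: bystander, loose: amber glass bottle with black cap, 56 mm across, 130 mm tall; origin at the centre of its underside. Leave it alone
- beaker: bystander, loose: empty clear beaker, 66 mm across, 90 mm tall; origin at the centre of its underside. Leave it alone
- dish: bystander, loose: closed culture dish, 90 mm across, 15 mm tall; origin at the centre of its underside. Leave it alone
- timer: bystander, loose: yellow lab timer, 50 x 65 x 20 mm; origin at the centre of its underside. Leave it alone
- jar: bystander, loose: clear jar with green cap, 60 mm across, 75 mm tall; origin at the centre of its underside. Leave it alone
- wipes: bystander, loose: white wipes box, 80 x 120 x 70 mm; origin at the centre of its underside. Leave it alone
There are look-alikes about, which are no part of the job. There is more than one size of the rod; the one meant has the size given above.

How it is judged:
On the way, in this order (a step that is already met when the one before it is completed fails the run):
1. the gripped rod's tip is at least 12 mm below the rim inside the steriliser's well (z of rod_tip in the frame of steriliser below 0.088 m and horizontal distance between rod_tip and steriliser below 0.02 m and contact force between the fingers and rod above 1 N), for 0.2 s.
2. then the tip is in the hole of the carriage tongue (at least 10 mm below its top face) with the carriage still nearly shut (under 15 mm out) (z of rod_tip in the frame of carriage below -0.01 m and horizontal distance between rod_tip and carriage below 0.012 m and x of carriage in the frame of incubator above -0.05 m), for 0.1 s.
3. the rod has drawn the carriage to within 6 mm of the red marker and keeps it there for 1 s (x of carriage in the frame of marker between -0.006 and 0.006 m and z of rod_tip in the frame of carriage below -0.01 m and horizontal distance between rod_tip and carriage below 0.012 m and contact force between the fingers and rod above 1 N and contact force between rod and carriage above 0.7 N), for 1 s.
At the end, for the whole second after the job is handed in: the yellow line (carriage origin) is within 6 mm of the red marker along the slide, at rest (under 10 mm/s), held there against its spring (over 0.7 N) by the rod, whose tip is in the tongue's hole at least 10 mm below the tongue's top, and the rod is gripped by the fingers (over 1 N) (all of step 3 and linear speed of carriage below 0.01 m/s); the arm keeps its last pose, push and grip.
It fails at once if the gripper or arm touches the carriage (over 1 N) (contact force between any of the fingers, the arm and carriage above 1 N).
It fails at once if a bystander (bottle, beaker, dish, timer, jar or wipes box) is moved more than 30 mm or tipped over (distance of any of reagent, beaker, dish, timer, jar, wipes from where it was at the start of the episode above 0.03 m or angle between any of reagent, beaker, dish, timer, jar, wipes's own z axis and vertical above 0.5 rad).
It also fails if it takes over 53 s, if anything falls off the work surface, if the arm or the gripper's body presses on something with over 40 N, if the wrist force passes 120 N, or if a joint passes its speed limit or range.

ROBOT

A 7-joint arm with a two-finger parallel gripper is mounted at the origin on the work surface. World frame = base frame: x ahead of the robot, y to its left, z up, the work surface at z = 0. Lengths are in m, angles in rad, forces in N, time in s.
With the tool pointing down it reaches from about 0.425 to 0.95 m from the base axis. Payload 4.7 kg.
Tool frame: the origin (TCP) lies where the fingers leave the gripper's body, on its centre line; the fingertips stand 73 mm ahead of it and the grasp point (between the pads) lies 54 mm ahead of it; z points along the fingers, y is the direction in which the jaws open and shut (so a half turn about z gives the same grasp; the last joint's range is limited). The gripper opens to 85 mm and grips with 20 to 120 N. Pads are 22 mm wide; open, the fingers measure 114 mm over their backs; the gripper's body (76 mm by 85 mm) begins 54 mm behind the grasp point. The pads swing forward as they close: fully open they stand 13 mm farther back than shut.
Start: joints at [1.089, 0.469, -0.049, 1.532, 0.024, 1.141, -0.082], TCP at [0.295, -0.607, 0.304] pointing down, gripper open.
Joint ranges: [-2.59, 2.59], [-0.33, 1.99], [-1.39, 1.29], [0.1, 2.45], [-1.04, 4.18], [0.21, 1.99], [-2.66, 2.66]. Speed limits (rad/s): [2.57, 2.57, 3.14, 3.14, 3.14, 3.14, 3.14].

INTERFACE

Orientations are given as a 3x3 rotation matrix whose columns are the frame's x, y, z axes.
In Python, from station import bot gives the robot as it stands.
- The arm moves only by the shell command python3 -m jog 'ROWS'. ROWS is JSON, a list of rows, each a list of 7 numbers: the turn, a rotation vector about the tool's x, y, z in degrees, then the shift along the tool's x, y, z in mm, then the closure, from 0 (fully open) to 1 (shut). In form: [[rx, ry, rz, dx, dy, dz, claw], ...]. A call has 1 to 12 rows; each row is the pose to reach, as a shift and turn from the pose commanded when the call began, along the tool's axes at that moment; what a row does not reach only later rows make up. A row lasts 1/8 s, in which the tool goes at most 62.5 mm and 10.7 degrees, less where a joint would pass 70% of its speed; a pose out of reach is approached as far as the arm can. A call with a gripper value outside its range is refused whole. The fingers move at their own pace and stop on an object; the grip force is fixed at half the most. Time passes only in rows, so rows that repeat a pose let the fingers close. It gives the time, the measured TCP pose, the force and the opening at its end, in the units of the state.
- bot.state(): the state, without advancing time (a new reading comes with each control period).
- bot.capture(name): name is "scene" or "side" or "wrist"; returns (picture, depth): 420x560x3 uint8, blue, green, red; 420x560 float32, m along the optical axis (not along the pixel's ray), 0 where there is no reading.
- bot.get_calibration(name): a dict with "fx", "fy", "cx", "cy" (pixels), "dist" ([k1, k2, p1, p2, k3] as OpenCV has them; the pictures are not rectified), "R" (3x3) and "t" (3): a world point X has camera coordinates R X + t. Camera axes: x right, y down, z forward; pixel columns grow to the right and rows downward; lengths in m; the calibration is good to about 2 mm. A picture is of the moment at which its call begins: read the wrist's pose just before it. get_calibration takes no time and is no camera call; for the wrist camera it gives the pose at the moment of the call.
- bot.finish_job(): hands the job in, once; it reports no verdict.
The state is a dict: "time_s": time; "q": joint angles; "joint_velocities": joint speeds; "joint_torque": joint torques, N m; "position": TCP position; "orientation": TCP orientation; "force": force on the tool from outside, world axes, zero at the start; "ft_torque": the same for the moment, N m; "gripper_width": opening from 0.0 (shut) to 1.0 (fully open).
Only numpy, scipy, OpenCV 4.12 (cv2) and the standard library are available. Lean on these libraries where they do the work, as an engineer would, in place of code of your own. Each camera call takes 0.05 s, during which the arm holds its last target.

## Working session

There is one attempt and no reset: what is moved stays moved. The work goes in short steps, Python scripts to look and compute and a shell command to move; the robot and the scene stay as the last step left them, time stands still between calls to the robot, and variables do not carry over. Pictures are saved under pics/ and viewed, and the job is handed in when it is done.

```bash
ls; mkdir -p pics
python3 - <<'E'
from station import bot
import cv2,numpy as np
s=bot.state();print(s)
for n in ("scene","side","wrist"):
    c=bot.get_calibration(n);print(n,c)
    p,d=bot.capture(n);cv2.imwrite(f"pics/{n}0.png",p);np.savez(f"pics/{n}0.npz",p=p,d=d,**{k:np.array(v) for k,v in c.items()})
E
```

```text
pics
{'time_s': 0.0, 'q': array([ 1.08910384,  0.46946828, -0.04860112,  1.53370331,  0.02409092,
        1.14101976, -0.08230856]), 'joint_velocities': array([ 0.00158833,  0.00033168, -0.00058437, -0.00023379, -0.00150093,
       -0.00137891, -0.00104636]), 'joint_torque': array([ 4.13942307e-04, -5.10311079e+01, -4.64411324e-02, -2.37712437e+01,
        1.07679647e-02,  7.47176557e-03, -1.53181766e-06]), 'position': array([ 0.2951193 , -0.60656513,  0.30283924]), 'orientation': array([[ 8.99217993e-01,  4.37499852e-01, -9.38206120e-04],
       [ 4.37500854e-01, -8.99216231e-01,  1.78143002e-03],
       [-6.42748017e-05, -2.01235990e-03, -9.99997973e-01]]), 'force': array([-0.58478905, -0.01431123,  0.38902021]), 'ft_torque': array([-0.00716808,  0.01475074,  0.02701561]), 'gripper_width': 0.9998045189933814}
scene {'fx': 451.1410707087339, 'fy': 451.1410707087339, 'cx': 288.5345594107538, 'cy': 211.61578816310197, 'dist': array([-0.0740448,  0.       ,  0.       ,  0.       ,  0.       ]), 'R': array([[-0.57831125,  0.81579129,  0.00637627],
       [ 0.4935666 ,  0.35608922, -0.79
[... 194 characters left out ...]
'cy': 205.7476961718723, 'dist': array([-0.07897443,  0.        ,  0.        ,  0.        ,  0.        ]), 'R': array([[-0.97940295, -0.20085592, -0.02065807],
       [-0.10348033,  0.58715667, -0.80283178],
       [ 0.17338304, -0.78415811, -0.59584761]]), 't': array([0.51223358, 0.15373331, 1.20861316])}
wrist {'fx': 323.0492170153134, 'fy': 323.0492170153134, 'cx': 277.9525683098492, 'cy': 209.1976964586347, 'dist': array([-0.07807714,  0.        ,  0.        ,  0.        ,  0.        ]), 'R': array([[ 0.43768695, -0.8991241 , -0.0024469 ],
       [-0.86243   , -0.42059097,  0.28163403],
       [-0.25425309, -0.12115726, -0.95951878]]), 't': array([-0.67393482, -0.0371047 ,  0.3804129 ])}
```

View pics/scene0.png

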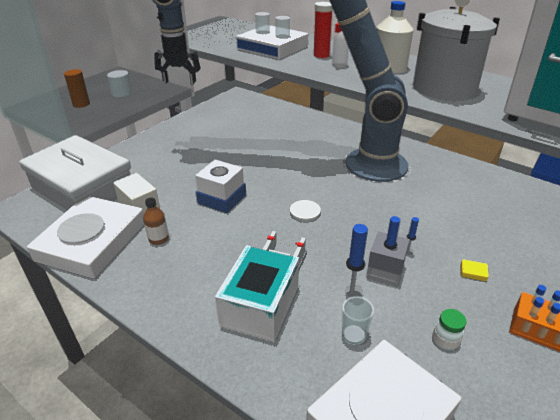

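View pics/side0.png

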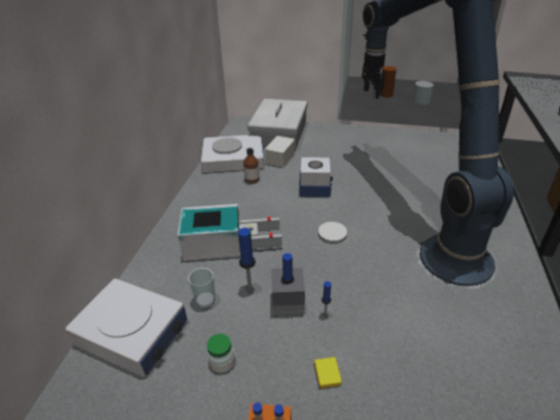

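View pics/wrist0.png

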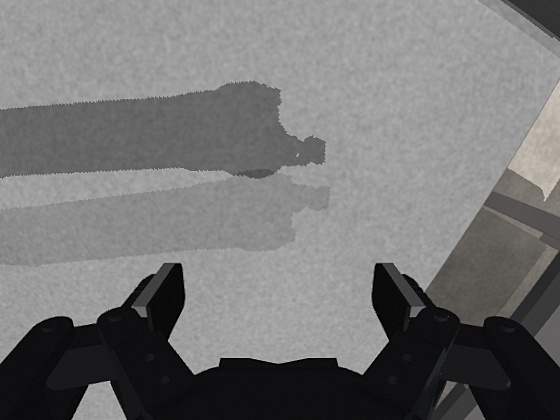

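The scene view shows the rod in the grey stand at about (391,235), with two free-standing look-alikes at (357,247) and (412,229). The steriliser is at (220,185), and the incubator at (260,285) has its rails and red clips at (270,237) and (300,243). The side view shows the same layout. Next I back-project the depth.

```bash
cat > h.py <<'E'
import numpy as np,cv2
def load(f):
    z=np.load(f);return {k:z[k] for k in z.files}
def snap(n,name):
    from station import bot
    c=bot.get_calibration(n);p,d=bot.capture(n)
    cv2.imwrite(f"pics/{name}.png",p);np.savez(f"pics/{name}.npz",p=p,d=d,**{k:np.array(v) for k,v in c.items()})
    return load(f"pics/{name}.npz")
def K(c):return np.array([[c['fx'],0,c['cx']],[0,c['fy'],c['cy']],[0,0,1.]],float)
def cloud(c):
    h,w=c['d'].shape
    u,v=np.meshgrid(np.arange(w),np.arange(h))
    n=cv2.undistortPoints(np.stack([u,v],-1).reshape(-1,1,2).astype(np.float64),K(c),c['dist']).reshape(h,w,2)
    X=np.dstack([n,np.ones((h,w))])*c['d'][...,None]
    W=(X-c['t'])@c['R']
    W[c['d']==0]=np.nan
    return W
def proj(c,P):
    P=np.atleast_2d(np.array(P,float))
    return cv2.projectPoints(P,cv2.Rodrigues(c['R'])[0],c['t'],K(c),c['dist'])[0].reshape(-1,2)
def ray(c,uv):
    n=cv2.undistortPoints(np.array(uv,float).reshape(-1,1,2),K(c),c['dist']).reshape(2)
    d=c['R'].T@np.array([n[0],n[1],1.]);o=-c['R'].T@c['t'];return o,d/np.linalg.norm(d)
def tri(l):
    A=np.zeros((3,3));b=np.zeros(3)
    for c,uv in l:
        o,d=ray(c,uv);M=np.eye(3)-np.outer(d,d);A+=M;b+=M@o
    return np.linalg.solve(A,b)
def atz(c,uv,z):
    o,d=ray(c,uv);return o+d*(z-o[2])/d[2]
E
python3 - <<'E'
from h import *
for n in ("scene","side"):
    c=load(f"pics/{n}0.npz");W=cloud(c);p=c['p'].astype(int)
    hsv=cv2.cvtColor(c['p'],cv2.COLOR_BGR2HSV)
    m={'blue':(hsv[...,0]>108)&(hsv[...,0]<128)&(hsv[...,1]>170),'teal':(hsv[...,0]>80)&(hsv[...,0]<98)&(hsv[...,1]>150),'red':((hsv[...,0]<6)|(hsv[...,0]>174))&(hsv[...,1]>160)}
    for k,mm in m.items():
        nn,l,st,ce=cv2.connectedComponentsWithStats(mm.astype(np.uint8))
        for i in range(1,nn):
            if st[i,4]>=8:
                q=W[l==i];q=q[~np.isnan(q[:,0])]
                if len(q) and 0.2<np.median(q[:,0])<1.4:
                    print(n,k,ce[i].round(),st[i,4],np.median(q,0).round(3),np.percentile(q,[3,97],axis=0).round(3).tolist())
    a=c['p']
    x0,y0=(200,150) if n=="scene" else (170,140)
    cr=cv2.resize(a[y0:y0+190,x0:x0+250],None,fx=3.2,fy=3.1,interpolation=cv2.INTER_CUBIC);cv2.imwrite(f"pics/{n}0z.png",cr)
E
```

```text
scene blue [395. 219.] 44 [0.46  0.251 0.17 ] [[0.449, 0.242, 0.167], [0.468, 0.26, 0.171]]
scene blue [415. 219.] 20 [0.359 0.269 0.113] [[0.352, 0.263, 0.11], [0.365, 0.275, 0.116]]
scene blue [360. 229.] 102 [0.572 0.217 0.202] [[0.558, 0.205, 0.199], [0.583, 0.23, 0.204]]
scene blue [541. 289.] 50 [0.41  0.587 0.104] [[0.4, 0.58, 0.094], [0.417, 0.593, 0.106]]
scene blue [557. 295.] 39 [0.409 0.62  0.103] [[0.398, 0.615, 0.093], [0.413, 0.626, 0.106]]
scene blue [539. 301.] 51 [0.452 0.591 0.104] [[0.441, 0.584, 0.092], [0.457, 0.596, 0.107]]
scene blue [556. 307.] 56 [0.449 0.625 0.104] [[0.437, 0.619, 0.093], [0.455, 0.631, 0.106]]
scene teal [260. 275.] 1536 [0.72  0.065 0.099] [[0.649, 0.006, 0.097], [0.799, 0.123, 0.102]]
scene teal [288. 284.] 9 [0.701 0.124 0.086] [[0.688, 0.119, 0.08], [0.712, 0.127, 0.088]]
scene red [270. 237.] 17 [ 0.57  -0.024  0.055] [[0.565, -0.031, 0.053], [0.574, -0.015, 0.057]]
scene red [299. 244.] 20 [0.547 0.051 0.055] [[0.543, 0.042, 0.052], [0.553, 0.058, 0.06]]
side blue [244. 232.] 67 [0.566 0.224 0.202] [[0.555, 0.212, 0.198], [0.578, 0.233, 0.204]]
side blue [287. 257.] 39 [0.454 0.255 0.169] [[0.447, 0.244, 0.165], [0.462, 0.263, 0.172]]
side blue [327. 284.] 20 [0.354 0.272 0.112] [[0.35, 0.267, 0.11], [0.36, 0.278, 0.115]]
side blue [257. 407.] 44 [0.445 0.595 0.105] [[0.44, 0.587, 0.102], [0.451, 0.6, 0.107]]
side blue [278. 410.] 44 [0.405 0.591 0.104] [[0.4, 0.584, 0.102], [0.41, 0.597, 0.106]]
side teal [211. 220.] 752 [0.703 0.075 0.1  ] [[0.644, 0.013, 0.097], [0.799, 0.129, 0.102]]
```

View pics/scene0z.png

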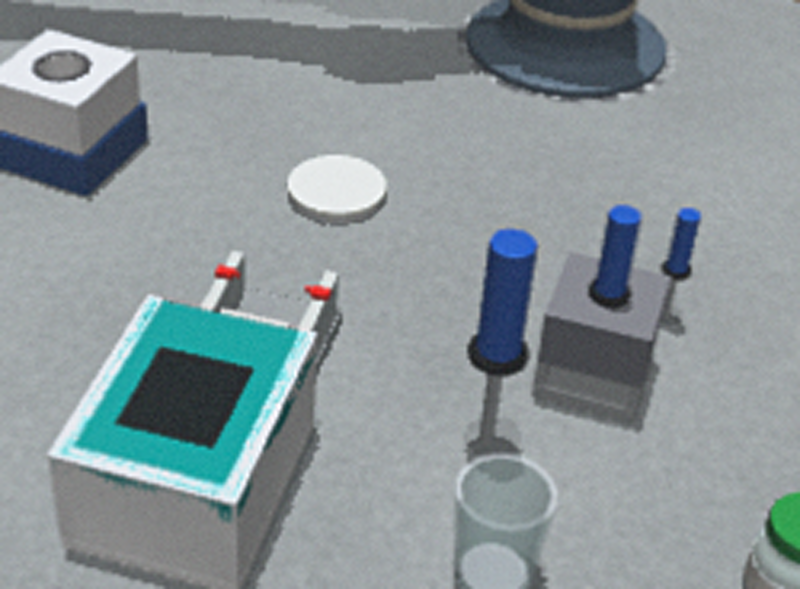

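View pics/side0z.png

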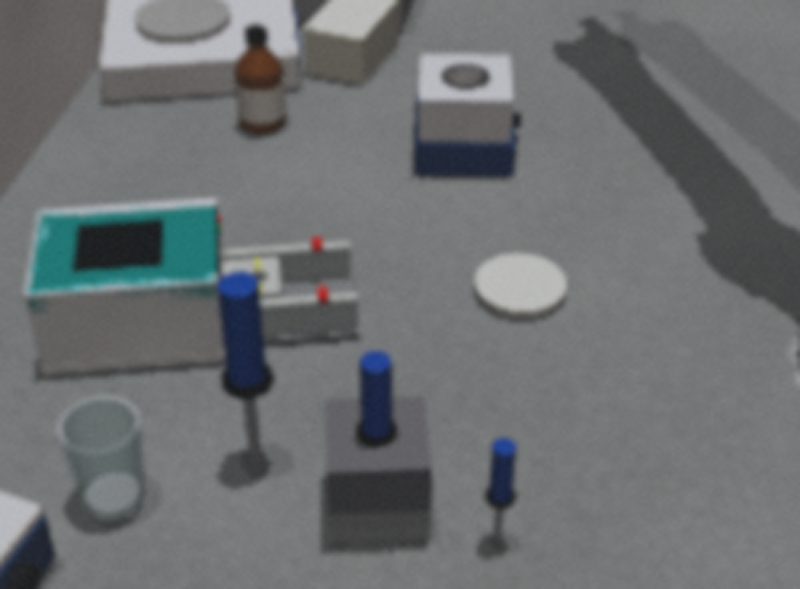

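Run:
```python
from h import *
S=load("pics/scene0.npz");D=load("pics/side0.npz")
Ws,Wd=cloud(S),cloud(D)
allP=[]
for n,W in(("scene",Ws),("side",Wd)):
    P=W.reshape(-1,3);P=P[~np.isnan(P[:,0])]
    # steriliser top
    for nm,(x0,x1,y0,y1,z0,z1) in dict(ster=(0.2,.75,-.5,-.15,.094,.106),stand=(.38,.54,.17,.34,.085,.094),rodtop=(.43,.485,.225,.28,.163,.175),tallrod=(.53,.62,.17,.26,.195,.21),dish=(.3,.6,-.15,.15,.01,.02),roof=(.55,.9,-.1,.25,.095,.106)).items():
        q=P[(P[:,0]>x0)&(P[:,0]<x1)&(P[:,1]>y0)&(P[:,1]<y1)&(P[:,2]>z0)&(P[:,2]<z1)]
        if len(q)<5: print(n,nm,len(q));continue
        r=cv2.minAreaRect((q[:,:2]*1000).astype(np.float32))
        print(n,nm,len(q),"med",np.median(q,0).round(4),"rect",np.round(r[0],1),np.round(r[1],1),round(r[2],1))
# triangulated rims etc
print("rod top tri", tri([(S,(395,216)),(D,(287.5,253.5))]))
sz=lambda x,y:(200+x/3.2,150+y/3.1)
dz=lambda x,y:(170+x/3.2,140+y/3.1)
print("ster well", tri([(S,sz(61,66)),(D,dz(465,76))]))
print("clip -y", tri([(S,sz(228,271)),(D,dz(317,243))]))
print("clip +y", tri([(S,sz(319,291)),(D,dz(323,294))]))
print("roof front -y", tri([(S,sz(152,298)),(D,dz(217,203))]), "front +y",tri([(S,sz(316,334)),(D,dz(220,290))]))
print("roof back -y", tri([(S,sz(55,457)),(D,dz(38,214))]))
```

```text
scene ster 739 med [ 0.4773 -0.2956  0.0996] rect [ 564.5 -283.8] [310.2 107.7] 5.6
scene stand 628 med [0.4672 0.2563 0.0895] rect [456.  249.6] [87.5 78.7] 13.5
scene rodtop 71 med [0.4595 0.2512 0.1691] rect [456.6 250.8] [23.3 22.7] 26.8
scene tallrod 142 med [0.5725 0.2182 0.2013] rect [570.4 216.7] [30.5 32. ] 77.7
scene dish 672 med [ 0.3902 -0.0315  0.0139] rect [461.  -16.1] [280.1  88.6] 20.3
scene roof 3584 med [0.7358 0.0709 0.0996] rect [698.4 133. ] [188.5 299.6] 23.6
side ster 472 med [ 0.4661 -0.2916  0.0997] rect [ 562.6 -277.7] [303.7 110.9] 8.0
side stand 660 med [0.4501 0.2625 0.0891] rect [455.2 250.5] [79.8 86.9] 14.8
side rodtop 70 med [0.4548 0.2552 0.1689] rect [455.3 253.1] [21.9 21.9] 0.6
side tallrod 112 med [0.5661 0.2217 0.2016] rect [568.2 219.5] [29.4 30.9] 67.8
side dish 680 med [ 0.3908 -0.0256  0.014 ] rect [469.1 -10.1] [298.8  94.3] 18.8
side roof 1716 med [0.7208 0.075  0.0998] rect [692.  133.9] [186.  307.5] 26.6
rod top tri [0.45386462 0.24865423 0.17447767]
ster well [ 0.46069565 -0.2946474   0.09682074]
clip -y [ 0.56648963 -0.0239739   0.05211904]
clip +y [0.54380984 0.04896664 0.0507901 ]
roof front -y [ 0.66253589 -0.02059087  0.09288488] front +y [0.62347517 0.10058968 0.08957936]
roof back -y [0.82531714 0.03152724 0.09594385]
```

```bash
cat >> h.py <<'E'
def R_yaw(deg): # tool y horizontal at world yaw deg, z down
    a=np.radians(deg);y=np.array([np.cos(a),np.sin(a),0]);z=np.array([0,0,-1.]);x=np.cross(y,z);return np.column_stack([x,y,z])
def row(pos,deg=None,ref=None):
    from station import bot
    from scipy.spatial.transform import Rotation as Ro
    s=bot.state();p=s['position'] if ref is None else ref;R=s['orientation']
    T=R if deg is None else R_yaw(deg)
    rv=np.degrees(Ro.from_matrix(R.T@T).as_rotvec());sh=R.T@(np.array(pos)-p)*1000
    return np.r_[rv,sh].round(1).tolist()
E
python3 - <<'E'
from h import *
from station import bot
s=bot.state();c=bot.get_calibration("wrist")
o=-c['R'].T@c['t'];print("cam in tool",(s['orientation'].T@(o-s['position'])).round(4));print("cam axes in tool",(s['orientation'].T@c['R'].T).round(3))
for p,d in(((.5,-.25,.33),17.3),((.50,0.0,.33),17.3),((.456,.252,.32),17.3)):print(p,row(p,d))
E
```

```text
cam in tool [ 0.0716  0.0001 -0.0709]
cam axes in tool [[ 0.    -0.96  -0.282]
 [ 1.     0.    -0.001]
 [ 0.001 -0.282  0.96 ]]
(0.5, -0.25, 0.33) [-0.1, -0.1, -81.4, 340.2, -231.1, -26.6]
(0.5, 0.0, 0.33) [-0.1, -0.1, -81.4, 449.6, -455.9, -26.2]
(0.456, 0.252, 0.32) [-0.1, -0.1, -81.4, 520.3, -701.8, -15.9]
```

```bash
python3 - <<'E'
from h import *
print(row((.47,-.3,.35),17.3),row((.50,-.10,.36),17.3))
E
python3 -m jog '[[0,0,-10,45,-31,-6,0],[0,0,-20,90,-62,-12,0],[0,0,-30,135,-93,-18,0],[0,0,-40,180,-124,-24,0],[0,0,-50,225,-155,-30,0],[0,0,-60,270,-190,-36,0],[0,0,-70,310,-230,-45,0],[0,0,-81.4,350,-270,-50,0],[0,0,-81.4,380,-310,-55,0],[0,0,-81.4,406,-366,-57,0],[0,0,-81.4,406,-366,-57,0]]'
python3 - <<'E'
from h import *
from station import bot
print(bot.state()['position'],bot.state()['q'].round(3))
snap("wrist","w1")
E
```

```text
[-0.1, -0.1, -81.4, 291.4, -199.3, -46.6] [-0.1, -0.1, -81.4, 405.8, -366.1, -56.4]
time_s: 1.52
position: [0.5003, -0.0943, 0.3615]
orientation: [[-0.308, 0.951, 0.001], [0.951, 0.308, 0.001], [0.001, 0.001, -1.0]]
force: [0.6, -0.6, -0.7]
gripper_width: 1.0
[ 0.50028164 -0.09434345  0.36148432] [ 0.604  0.192 -0.574  1.819  0.112  1.162  0.307]
```

View pics/w1.png

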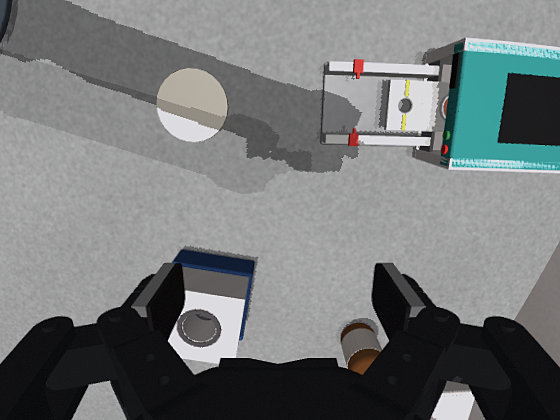

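The wrist view shows the hole at about (405,105), the red clips at (358,68) and (353,139), and the well at about (199,327). Next I refine these.

Run:
```python
from h import *
c=load("pics/w1.npz");W=cloud(c)
print("hole",atz(c,(405,105),.05),"depth near",W[105,392],W[90,405])
hsv=cv2.cvtColor(c['p'],cv2.COLOR_BGR2HSV)
m=(((hsv[...,0]<8)|(hsv[...,0]>172))&(hsv[...,1]>150)).astype(np.uint8)
n,l,st,ce=cv2.connectedComponentsWithStats(m)
for i in range(1,n):
    if st[i,4]>15: q=W[l==i];print(ce[i].round(1),st[i].tolist(),np.nanmedian(q,0).round(4),atz(c,ce[i],.056).round(4))
m=((hsv[...,0]>20)&(hsv[...,0]<35)&(hsv[...,1]>120)).astype(np.uint8)
n,l,st,ce=cv2.connectedComponentsWithStats(m)
for i in range(1,n):
    if st[i,4]>4: print("y",ce[i].round(1),st[i].tolist(),atz(c,ce[i],.05).round(4))
print("well",atz(c,(199,327.5),.1),W[345,170])
print("dish",W[105,192])
for a,b in(((110-60),(380)),):
    cr=cv2.resize(c['p'][40:180,310:470],None,fx=5,fy=4.2,interpolation=cv2.INTER_CUBIC);cv2.imwrite("pics/w1z.png",cr)
cr=cv2.resize(c['p'][280:370,150:250],None,fx=6,fy=6,interpolation=cv2.INTER_CUBIC);cv2.imwrite("pics/w1s.png",cr)
```

```text
hole [0.6138709  0.03114748 0.05      ] depth near [0.5985978  0.02580224 0.05262471] [0.60679742 0.0461105  0.05173022]
[357.7  67.2] [353, 59, 11, 20, 148] [0.5461 0.0502 0.0567] [0.546  0.0503 0.056 ]
[445.4 106.1] [444, 100, 4, 14, 19] [0.6549 0.0445 0.0602] [0.6571 0.0449 0.056 ]
[353.1 138.5] [348, 129, 11, 17, 125] [ 0.5682 -0.0239  0.0568] [ 0.5689 -0.0237  0.056 ]
[444.1 149.1] [441, 145, 7, 9, 53] [ 0.6576 -0.0027  0.0922] [ 6.766e-01 -3.000e-04  5.600e-02]
y [406.9  87.2] [405, 80, 5, 16, 53] [0.6083 0.05   0.05  ]
y [403.5 122. ] [402, 115, 4, 15, 48] [0.6197 0.0129 0.05  ]
well [ 0.46325913 -0.29158937  0.1       ] [ 0.46925745 -0.08698801  0.36581598]
dish [ 0.3729811  -0.04654793  0.01494181]
```

View pics/w1z.png

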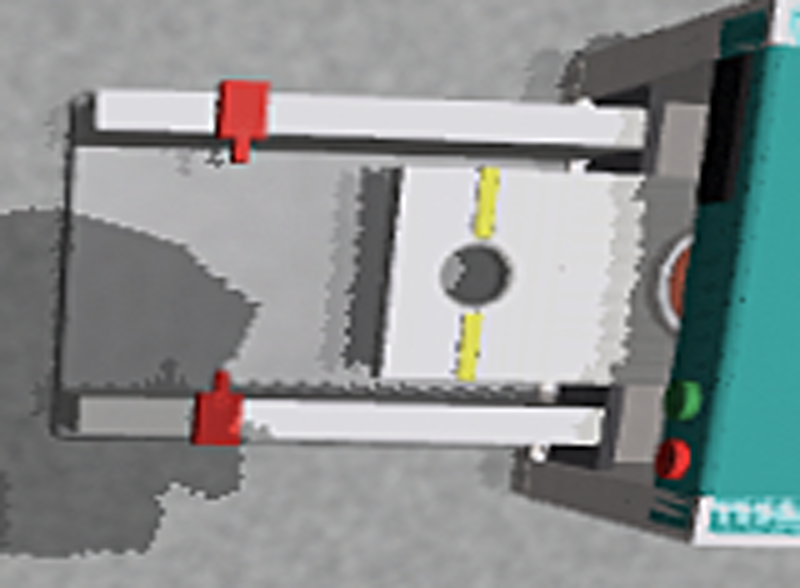

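View pics/w1s.png

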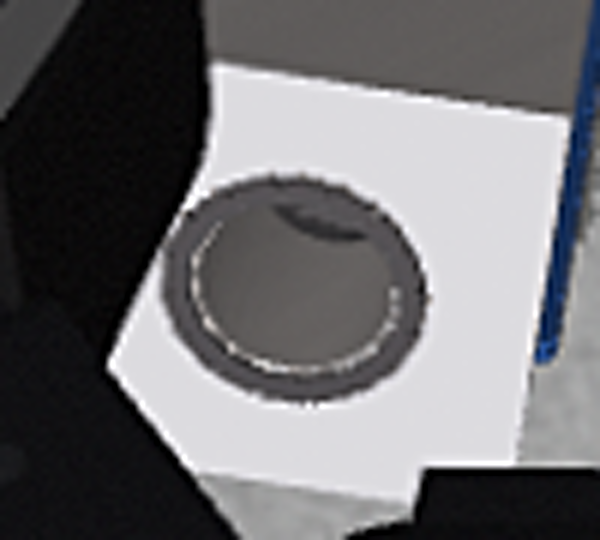

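Run:
```python
from h import *
print(row((.456,.252,.33),17))
```

```text
[0.0, 0.0, 0.6, 346.8, 63.9, 31.0]
```

```bash
python3 -m jog '[[0,0,0,60,11,0,0],[0,0,0,120,22,0,0],[0,0,0,180,33,0,0],[0,0,0,240,44,10,0],[0,0,0,295,55,20,0],[0,0,0.6,342,64,30,0],[0,0,0.6,347,64,31,0],[0,0,0.6,347,64,31,0]]'
python3 - <<'E'
from h import *
c=snap("wrist","w2")
W=cloud(c)
hsv=cv2.cvtColor(c['p'],cv2.COLOR_BGR2HSV)
m=((hsv[...,0]>105)&(hsv[...,0]<130)&(hsv[...,1]>150)).astype(np.uint8)
n,l,st,ce=cv2.connectedComponentsWithStats(m)
for i in range(1,n):
    if st[i,4]>40:
        q=W[l==i];zt=np.nanpercentile(q[:,2],95);mm=(l==i)&(W[...,2]>zt-.006);v,u=np.nonzero(mm)
        print(st[i].tolist(),"ztop",zt.round(4),np.round([u.mean(),v.mean()],1),np.nanmean(W[mm],0).round(4),cv2.minEnclosingCircle((W[mm][:,:2]*1000).astype(np.float32)))
from station import bot
print(bot.state()['position'])
E
```

```text
time_s: 2.58
position: [0.4587, 0.2487, 0.3294]
orientation: [[-0.287, 0.958, -0.001], [0.958, 0.287, -0.001], [-0.001, -0.001, -1.0]]
force: [-0.1, -0.4, 0.1]
gripper_width: 1.003
[487, 56, 73, 95, 2208] ztop 0.0609 [536.2 112.8] [0.7024 0.4044 0.0589] ((701.9599609375, 407.2351379394531), 49.0521240234375)
[103, 77, 46, 35, 692] ztop 0.0215 [125.1  94. ] [0.2634 0.2912 0.0189] ((263.3000183105469, 292.8898010253906), 28.2103328704834)
[259, 175, 112, 62, 3783] ztop 0.1712 [274.  206.9] [0.4542 0.2534 0.1706] ((454.20257568359375, 252.44932556152344), 11.704690933227539)
[0.45902151 0.2480812  0.32960255]
```

View pics/w2.png

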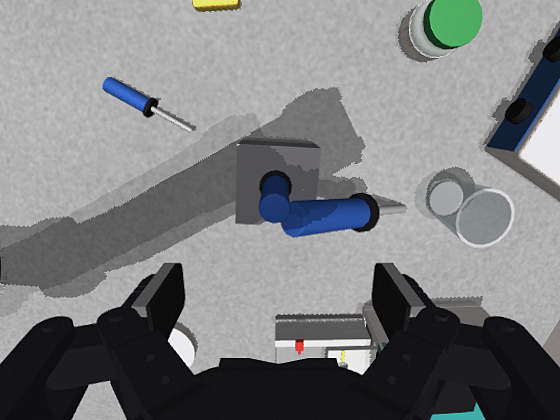

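The wrist view shows the target rod top at (274,207). Both free-standing look-alikes have toppled: the small one at (150,105), and the tall one pointing at our stand at about (285–400,215). I'll check whether the tall one is still falling.

Run:
```python
from h import *
a=snap("scene","s1");b=snap("side","d1")
x=cv2.resize(a['p'][170:300,300:460],(560,455),interpolation=cv2.INTER_CUBIC);y=cv2.resize(b['p'][200:330,200:360],(560,455),interpolation=cv2.INTER_CUBIC)
cv2.imwrite("pics/s1z.png",x);cv2.imwrite("pics/d1z.png",y)
c=snap("wrist","w3")
```

```text
(no output)
```

View pics/s1z.png

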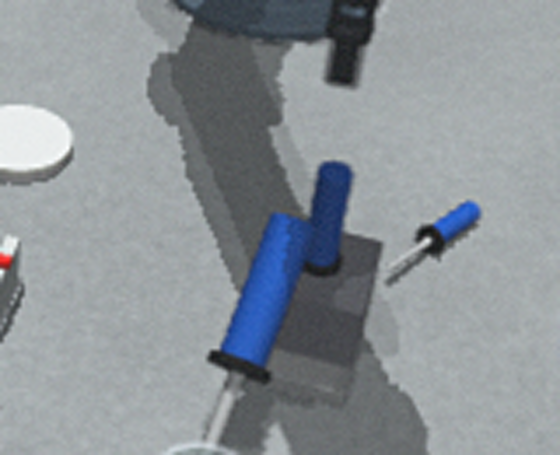

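View pics/d1z.png

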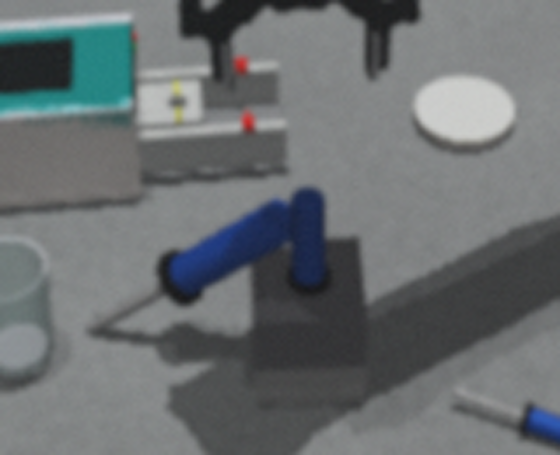

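View pics/w3.png

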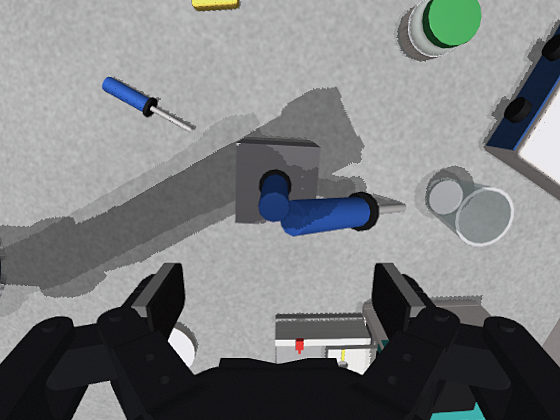

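Run:
```python
from h import *
A=[]
for f in("s1","d1","w3"):
    c=load(f"pics/{f}.npz");W=cloud(c)
    hsv=cv2.cvtColor(c['p'],cv2.COLOR_BGR2HSV)
    m=(hsv[...,0]>105)&(hsv[...,0]<130)&(hsv[...,1]>130)&(abs(W[...,0]-.5)<.12)&(abs(W[...,1]-.23)<.1)&(W[...,2]>.03)
    q=W[m]
    print(f,len(q))
    for lo in np.arange(.05,.18,.01):
        k=q[(q[:,2]>=lo)&(q[:,2]<lo+.01)]
        if len(k):
            r=cv2.minAreaRect((k[:,:2]*1000).astype(np.float32));print(round(lo,2),len(k),k.min(0).round(3)[:2],k.max(0).round(3)[:2])
    far=q[np.linalg.norm(q[:,:2]-[.4545,.2515],axis=1)>.016]
    print(" tall: end nearest:",far[np.argmin(np.linalg.norm(far[:,:2]-[.4545,.2515],axis=1))].round(3),"minx pt",far[far[:,0].argmin()].round(3),"maxz",far[far[:,2].argmax()].round(3),"maxy",far[far[:,1].argmax()].round(3),"miny",far[far[:,1].argmin()].round(3))
```

```text
s1 821
0.07 17 [0.542 0.231] [0.558 0.259]
0.08 92 [0.531 0.229] [0.563 0.259]
0.09 101 [0.458 0.227] [0.548 0.263]
0.1 112 [0.452 0.225] [0.539 0.263]
0.11 120 [0.457 0.223] [0.527 0.263]
0.12 127 [0.458 0.221] [0.514 0.262]
0.13 111 [0.457 0.222] [0.509 0.262]
0.14 43 [0.46  0.228] [0.491 0.262]
0.15 30 [0.457 0.244] [0.468 0.263]
0.16 51 [0.447 0.242] [0.467 0.263]
0.17 16 [0.448 0.244] [0.468 0.259]
 tall: end nearest: [0.472 0.251 0.131] minx pt [0.472 0.251 0.131] maxz [0.485 0.274 0.391] maxy [0.485 0.274 0.391] miny [0.488 0.221 0.125]
d1 605
0.06 4 [0.538 0.256] [0.54  0.259]
0.07 27 [0.532 0.236] [0.559 0.262]
0.08 55 [0.519 0.243] [0.557 0.262]
0.09 64 [0.444 0.242] [0.548 0.264]
0.1 79 [0.444 0.242] [0.533 0.265]
0.11 79 [0.444 0.243] [0.525 0.265]
0.12 84 [0.444 0.235] [0.51  0.265]
0.13 92 [0.444 0.225] [0.5   0.265]
0.14 40 [0.444 0.236] [0.487 0.266]
0.15 30 [0.444 0.257] [0.463 0.265]
0.16 43 [0.444 0.248] [0.463 0.266]
0.17 8 [0.443 0.25 ] [0.458 0.264]
 tall: end nearest: [0.471 0.249 0.133] minx pt [0.47  0.24  0.128] maxz [0.483 0.237 0.144] maxy [0.544 0.262 0.073] miny [0.473 0.225 0.13 ]
w3 3881
0.05 1 [0.539 0.257] [0.539 0.257]
0.06 8 [0.542 0.259] [0.548 0.261]
0.07 51 [0.532 0.233] [0.559 0.261]
0.08 227 [0.521 0.23 ] [0.56 0.26]
0.09 313 [0.444 0.233] [0.55  0.264]
0.1 348 [0.443 0.232] [0.539 0.264]
0.11 385 [0.443 0.23 ] [0.526 0.264]
0.12 476 [0.443 0.225] [0.515 0.264]
0.13 777 [0.443 0.223] [0.503 0.264]
0.14 352 [0.443 0.225] [0.491 0.264]
0.15 75 [0.443 0.256] [0.463 0.264]
0.16 158 [0.443 0.242] [0.466 0.264]
0.17 625 [0.443 0.242] [0.466 0.263]
 tall: end nearest: [0.471 0.249 0.131] minx pt [0.385 0.238 0.334] maxz [0.473 0.27  0.344] maxy [0.524 0.281 0.336] miny [0.403 0.22  0.325]
```

Run:
```python
from h import *
print(row((.4548,.253,.26),65));print(row((.4548,.253,.194),65))
```

```text
[-0.0, 0.1, -48.5, 5.8, -2.6, 70.0]
[-0.0, 0.1, -48.5, 5.9, -2.6, 136.0]
```

```bash
python3 -m jog '[[0,0,-10,6,-3,10,0],[0,0,-20,6,-3,20,0],[0,0,-30,6,-3,30,0],[0,0,-40,6,-3,40,0],[0,0,-48.5,6,-3,50,0],[0,0,-48.5,6,-3,50,0],[0,0,-48.5,6,-3,50,0]]'
python3 - <<'E'
from h import *
c=snap("wrist","w4")
print(row((.4548,.253,.194),65))
E
```

```text
time_s: 3.65
position: [0.4538, 0.2545, 0.2804]
orientation: [[-0.907, 0.422, 0.001], [0.422, 0.907, 0.0], [-0.001, 0.0, -1.0]]
force: [1.3, 0.0, -0.5]
gripper_width: 0.995
[0.0, 0.1, 0.1, -1.6, -1.2, 86.5]
```

View pics/w4.png

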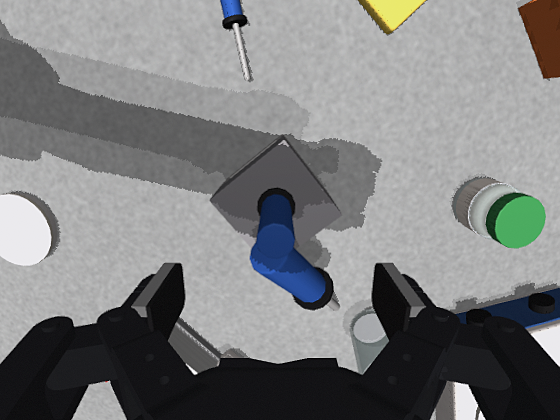

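Run:
```python
from h import *
Q=[]
for f in("s1","d1","w3","w4"):
    c=load(f"pics/{f}.npz");W=cloud(c)
    hsv=cv2.cvtColor(c['p'],cv2.COLOR_BGR2HSV)
    m=(hsv[...,0]>105)&(hsv[...,0]<130)&(hsv[...,1]>130)&(abs(W[...,0]-.5)<.12)&(abs(W[...,1]-.23)<.1)&(W[...,2]>.112)&(W[...,2]<.2)
    Q.append(W[m])
Q=np.vstack(Q);d=Q[:,:2]-[.4545,.253]
rad=np.linalg.norm(d,axis=1)
T=Q[rad>.0165]
d=T[:,:2]-[.4545,.253]
for yaw in (45,55,65,75,85,95):
    a=np.radians(yaw);y=d@[np.cos(a),np.sin(a)];x=d@[-np.sin(a),np.cos(a)]
    # finger footprint |x|<11 : points with 10<|y|<30; margin = how far below -0.011
    L=x[(y<-.010)&(y>-.035)];Rr=x[(y>.010)&(y<.035)]
    print(yaw,"left max x",np.round(np.percentile(L,98)*1000,1) if len(L) else None,len(L),"right",np.round(np.percentile(Rr,98)*1000,1) if len(Rr) else None,len(Rr))
```

```text
45 left max x None 0 right -16.1 2254
55 left max x -23.9 170 right -19.7 2173
65 left max x -21.7 445 right -24.6 1440
75 left max x -19.3 822 right -34.2 454
85 left max x -16.6 1487 right -43.8 1
95 left max x -13.2 2418 right None 0
```

```bash
python3 -m jog '[[0,0,0,-1.5,-1,30,0],[0,0,0,-1.5,-1,60,0],[0,0,0,-1.5,-1,80,0],[0,0,0,-1.5,-1,86,0],[0,0,0,-1.5,-1,86,0],[0,0,0,-1.5,-1,86,1],[0,0,0,-1.5,-1,86,1],[0,0,0,-1.5,-1,86,1],[0,0,0,-1.5,-1,86,1],[0,0,0,-1.5,-1,86,1],[0,0,0,-1.5,-1,86,1]]'
python3 - <<'E'
from h import *
c=snap("wrist","w5");c=snap("side","d2")
y=cv2.resize(c['p'][200:330,200:360],(640,520),interpolation=cv2.INTER_CUBIC);cv2.imwrite("pics/d2z.png",y)
E
```

```text
time_s: 5.08
position: [0.4545, 0.2534, 0.1943]
orientation: [[-0.908, 0.419, 0.001], [0.419, 0.908, -0.0], [-0.001, 0.0, -1.0]]
force: [-1.5, -0.7, 5.7]
gripper_width: 0.266
```

View pics/w5.png

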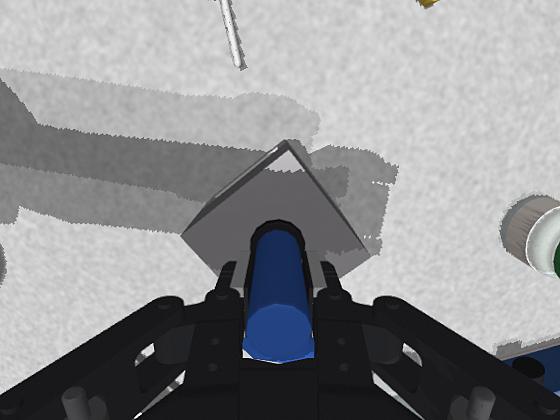

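View pics/d2z.png

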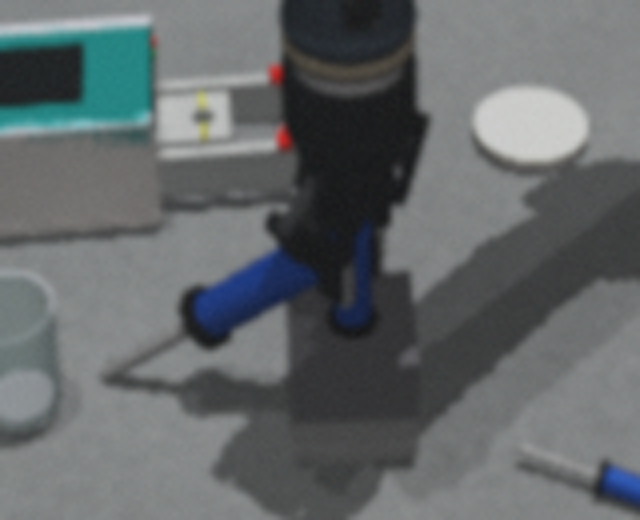

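The rod is gripped: both pads are on the handle and the opening of 0.266 matches 24 mm. I'll lift gently.

```bash
python3 -m jog '[[0,0,0,0,0,-5,1],[0,0,0,0,0,-12,1],[0,0,0,0,0,-20,1],[0,0,0,0,0,-30,1],[0,0,0,0,0,-42,1],[0,0,0,0,0,-55,1],[0,0,0,0,0,-68,1],[0,0,0,0,0,-82,1],[0,0,0,0,0,-100,1],[0,0,0,0,0,-120,1],[0,0,0,0,0,-130,1],[0,0,0,0,0,-130,1]]'
python3 - <<'E'
from h import *
c=snap("wrist","w6");c=snap("side","d3");s=snap("scene","s3")
y=np.hstack([cv2.resize(c['p'][150:330,190:370],(400,400),interpolation=cv2.INTER_CUBIC),cv2.resize(s['p'][130:310,290:470],(400,400),interpolation=cv2.INTER_CUBIC)]);cv2.imwrite("pics/d3z.png",y)
print(row((.4625,-.292,.33),17))
E
```

```text
time_s: 6.68
position: [0.4545, 0.2536, 0.3247]
orientation: [[-0.908, 0.419, 0.001], [0.419, 0.908, 0.0], [-0.001, 0.001, -1.0]]
force: [0.8, 0.1, -0.9]
gripper_width: 0.264
[-0.1, -0.0, 48.2, -235.9, -491.4, -6.4]
```

View pics/w6.png

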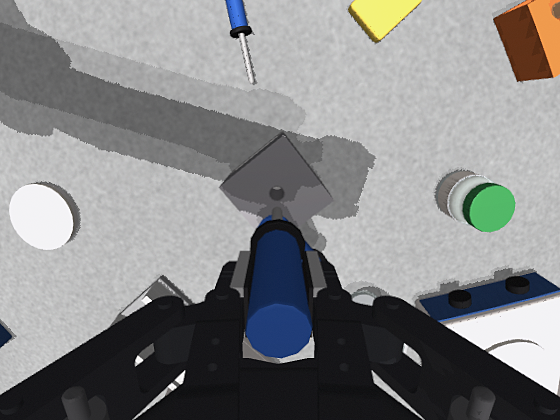

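View pics/d3z.png

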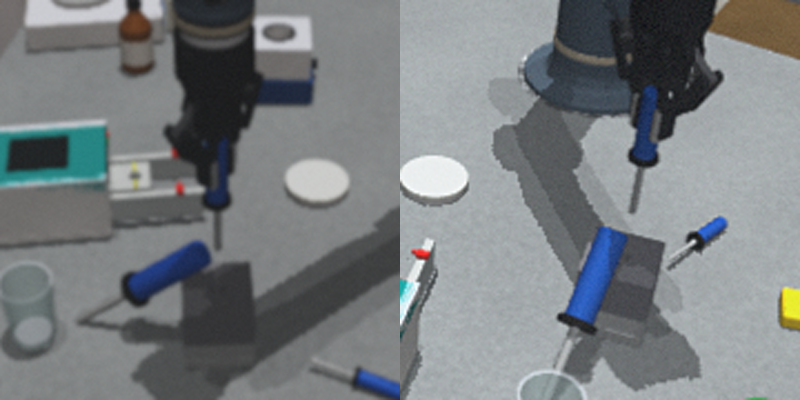

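```bash
python3 - <<'E'
from h import *
c=load("pics/d3.npz");s=load("pics/s3.npz")
print("tip",tri([(c,(287.6,261.6)),(s,(394.9,224.5))]), "collar c side/scene", tri([(c,(190+216*.45,150+200*.45)),(s,(290+243*.45,130+156*.45))]))
E
python3 -m jog '[[0,0,4,-10,-25,0,1],[0,0,10,-35,-75,-2,1],[0,0,16,-60,-127,-6,1],[0,0,22,-86,-180,-6,1],[0,0,28,-113,-233,-6,1],[0,0,34,-140,-287,-6,1],[0,0,40,-167,-341,-6,1],[0,0,46,-193,-395,-6,1],[0,0,48,-215,-445,-6,1],[0,0,48,-231,-480,-6,1],[0,0,48,-236,-491,-6,1],[0,0,48,-236,-491,-6,1]]'
python3 - <<'E'
from h import *
c=snap("wrist","w7");d=snap("side","d4");s=snap("scene","s4")
y=np.hstack([cv2.resize(d['p'][60:240,240:420],(400,400),interpolation=cv2.INTER_CUBIC),cv2.resize(s['p'][50:230,130:310],(400,400),interpolation=cv2.INTER_CUBIC)]);cv2.imwrite("pics/d4z.png",y)
print(row((.4625,-.292,.249),17))
E
```

```text
tip [0.45335577 0.25194395 0.15085491] collar c side/scene [0.45333286 0.2516847  0.21993511]
time_s: 8.32
position: [0.4629, -0.291, 0.3292]
orientation: [[-0.296, 0.955, -0.001], [0.955, 0.296, 0.002], [0.002, -0.0, -1.0]]
force: [0.7, 0.7, 0.1]
gripper_width: 0.27
[0.0, -0.0, 0.4, -2.5, -1.8, 80.9]
```

View pics/w7.png

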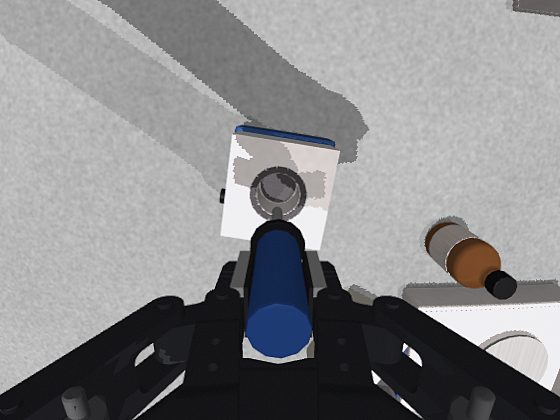

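View pics/d4z.png

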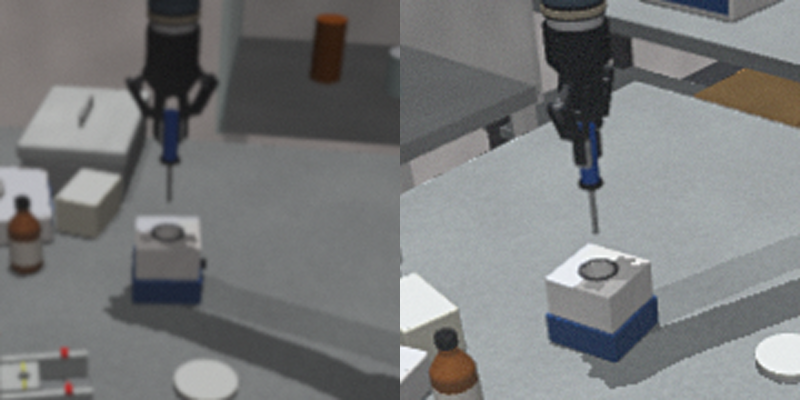

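```bash
python3 - <<'E'
from h import *
c=load("pics/w7.npz");print(atz(c,(277.5,194),.1))
d=load("pics/d4.npz");s=load("pics/s4.npz")
print("tip",tri([(d,(240+169*.45,60+201*.45)),(s,(130+196*.45,50+233*.45))]))
print("well",tri([(d,(240+168*.45,60+233*.45)),(s,(130+198.5*.45,50+270*.45))]))
E
python3 -m jog '[[0,0,0,-2,-1.5,15,1],[0,0,0,-2,-1.5,35,1],[0,0,0,-2,-1.5,55,1],[0,0,0,-2,-1.5,72,1],[0,0,0,-2,-1.5,83,1],[0,0,0,-2,-1.5,85,1],[0,0,0,-2,-1.5,85,1],[0,0,0,-2,-1.5,85,1],[0,0,0,-2,-1.5,85,1]]'
python3 - <<'E'
from h import *
d=snap("side","d5");s=snap("scene","s5")
y=np.hstack([cv2.resize(d['p'][60:240,240:420],(400,400),interpolation=cv2.INTER_CUBIC),cv2.resize(s['p'][50:230,130:310],(400,400),interpolation=cv2.INTER_CUBIC)]);cv2.imwrite("pics/d5z.png",y)
print("collar",tri([(d,(240+172*.45,0)),(s,(0,0))]) if 0 else "")
print(row((.614,.0313,.33),17),row((.4625,-.292,.33),17))
E
```

```text
[ 0.46273503 -0.29195092  0.1       ]
tip [ 0.45958709 -0.29280352  0.15320079]
well [ 0.45965361 -0.2947075   0.09553288]
time_s: 9.6
position: [0.4624, -0.2938, 0.2454]
orientation: [[-0.296, 0.955, 0.001], [0.955, 0.296, -0.001], [-0.001, 0.001, -1.0]]
force: [-0.2, 0.6, -0.2]
gripper_width: 0.265
collar 
[0.0, 0.0, 0.2, 265.4, 241.3, -84.8] [0.0, 0.0, 0.2, 1.5, 0.8, -84.7]
```

View pics/d5z.png

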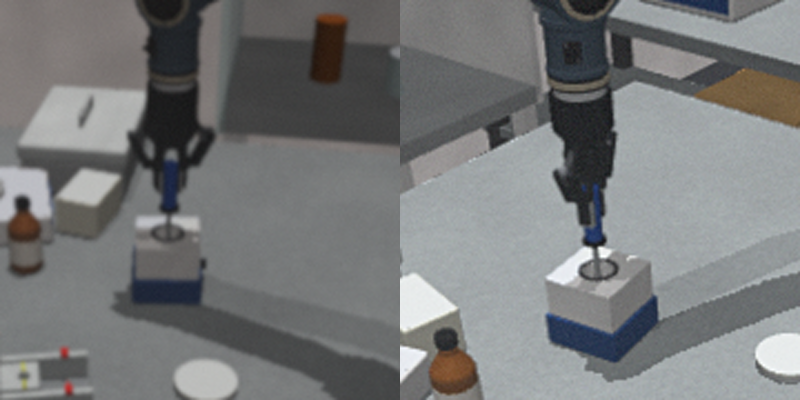

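```bash
python3 -m jog '[[0,0,0,1,1,-25,1],[0,0,0,1,1,-60,1],[0,0,0,1,1,-85,1],[0,0,0,25,23,-85,1],[0,0,0,67,61,-85,1],[0,0,0,112,102,-85,1],[0,0,0,157,143,-85,1],[0,0,0,202,184,-85,1],[0,0,0,240,218,-70,1],[0,0,0,262,238,-40,1],[0,0,0,265.5,241.5,-15,1],[0,0,0,265.5,241.5,-15,1]]'
python3 -m jog '[[0,0,0,0,0,0,1],[0,0,0,0,0,0,1]]'
python3 - <<'E'
from h import *
c=snap("wrist","w8");d=snap("side","d6");s=snap("scene","s6")
y=np.hstack([cv2.resize(d['p'][170:270,190:290],(400,400),interpolation=cv2.INTER_CUBIC),cv2.resize(s['p'][180:280,230:330],(400,400),interpolation=cv2.INTER_CUBIC)]);cv2.imwrite("pics/d6z.png",y)
cv2.imwrite("pics/w8z.png",cv2.resize(c['p'][120:320,180:380],(600,600),interpolation=cv2.INTER_CUBIC))
print(row((.614,.0313,.259),17))
E
```

```text
time_s: 11.2
position: [0.6131, 0.0318, 0.2579]
orientation: [[-0.298, 0.955, -0.004], [0.955, 0.298, -0.0], [0.001, -0.004, -1.0]]
force: [0.4, -1.4, -1.9]
gripper_width: 0.269
time_s: 11.45
position: [0.6146, 0.0308, 0.2614]
orientation: [[-0.295, 0.955, 0.003], [0.955, 0.295, -0.0], [-0.001, 0.002, -1.0]]
force: [-0.3, 0.1, -1.0]
gripper_width: 0.262
[0.1, 0.0, 0.2, 0.3, -0.2, 1.9]
```

View pics/w8z.png

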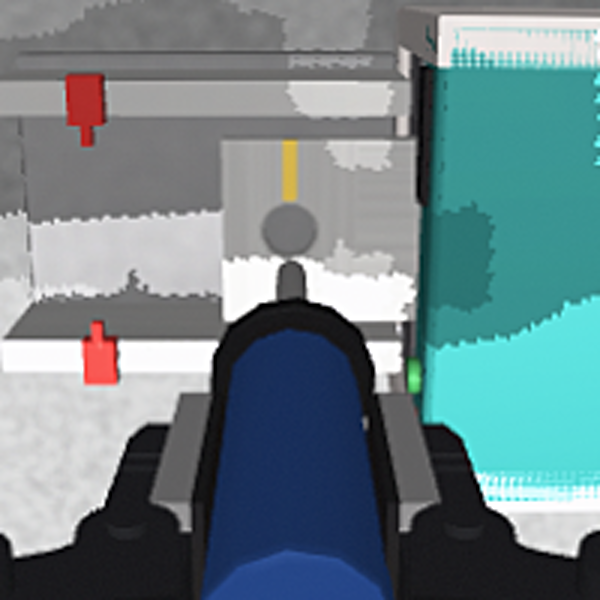

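View pics/d6z.png

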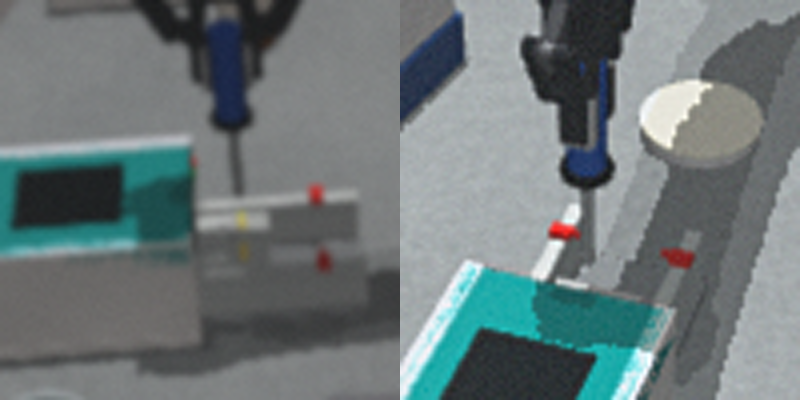

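Run:
```python
from h import *
from station import bot
c=load("pics/w8.npz");d=load("pics/d6.npz");s=load("pics/s6.npz")
st=bot.state();p=st['position'];R=st['orientation'];print(p)
h=atz(c,(276.3,196.7),.05);t=atz(c,(277,207.5),p[2]-.174)
print("hole",h.round(4),"tip (top edge of tip)",t.round(4))
tt=tri([(d,(190+238/4,170+194/4)),(s,(230+589/4,180+263/4))]);print("tip tri",tt)
hh=atz(d,(190+243/4,170+235/4),.05);print("hole side",hh, "side tip at z",atz(d,(190+238/4,170+194/4),p[2]-.174))
# predicted projections
for q in (p+R@[0,0,.174],):print("pred tip wrist",proj(c,q))
q=p+R@[0,0,.174];print(q)
```

```text
[0.61432698 0.03107953 0.26087071]
hole [0.6137 0.0309 0.05  ] tip (top edge of tip) [0.6141 0.0316 0.0869]
tip tri [0.56700612 0.23889562 0.21154031]
hole side [0.6103337  0.03228333 0.05      ] side tip at z [0.61246734 0.02939761 0.08687071]
pred tip wrist [[277.36653344 208.2907474 ]]
[0.61460485 0.03103586 0.08687094]
```

```bash
python3 -m jog '[[0,0,0,0,-0.5,12,1],[0,0,0,0,-0.5,24,1],[0,0,0,0,-0.5,32,1],[0,0,0,0,-0.5,38,1],[0,0,0,0,-0.5,43,1],[0,0,0,0,-0.5,46,1],[0,0,0,0,-0.5,46,1]]'
python3 - <<'E'
from h import *
c=snap("wrist","w9");d=snap("side","d7")
cv2.imwrite("pics/w9z.png",np.hstack([cv2.resize(c['p'][120:320,180:380],(400,400),interpolation=cv2.INTER_CUBIC),cv2.resize(d['p'][170:270,190:290],(400,400),interpolation=cv2.INTER_CUBIC)]))
E
```

```text
time_s: 12.48
position: [0.6136, 0.0313, 0.2138]
orientation: [[-0.296, 0.955, -0.0], [0.955, 0.296, -0.0], [-0.0, -0.0, -1.0]]
force: [-0.3, -0.4, 0.1]
gripper_width: 0.265
```

View pics/w9z.png

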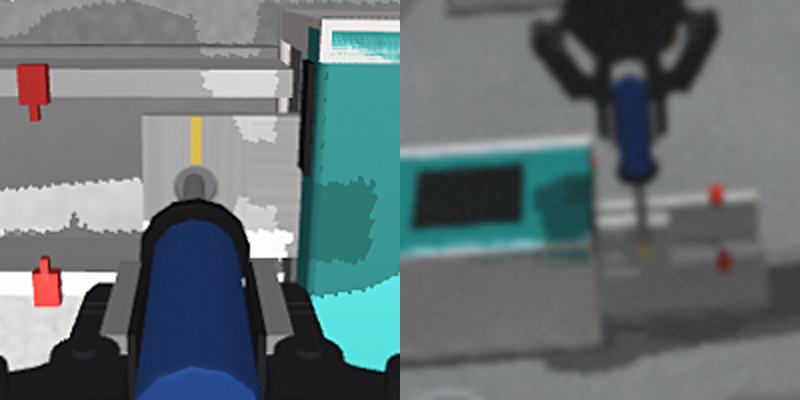

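The wrist view shows the shaft centred in the hole, with no contact force. I go 12 mm deeper.

```bash
python3 -m jog '[[0,0,0,0,0,4,1],[0,0,0,0,0,8,1],[0,0,0,0,0,12,1],[0,0,0,0,0,12,1],[0,0,0,0,0,12,1],[0,0,0,0,0,12,1]]'
python3 - <<'E'
from h import *
print(row((.614-.956*.05,.0313-.293*.05,.202),17))
E
```

```text
time_s: 13.32
position: [0.6137, 0.0314, 0.2021]
orientation: [[-0.297, 0.955, 0.0], [0.955, 0.297, 0.0], [-0.0, 0.0, -1.0]]
force: [-0.1, 0.1, -0.9]
gripper_width: 0.265
[0.0, 0.0, 0.2, -0.0, -49.8, 0.1]
```

```bash
python3 -m jog '[[0,0,0,0,-3,0,1],[0,0,0,0,-6,0,1],[0,0,0,0,-10,0,1],[0,0,0,0,-15,0,1],[0,0,0,0,-20,0,1],[0,0,0,0,-26,0,1],[0,0,0,0,-32,0,1],[0,0,0,0,-38,0,1],[0,0,0,0,-44,0,1],[0,0,0,0,-49,0,1],[0,0,0,0,-52,0,1],[0,0,0,0,-54,0,1]]'
python3 -m jog '[[0,0,0,0,0,0,1],[0,0,0,0,0,0,1]]'
python3 - <<'E'
from h import *
c=snap("wrist","w10");d=snap("side","d8")
cv2.imwrite("pics/w10z.png",cv2.resize(c['p'][120:320,180:430],(800,600),interpolation=cv2.INTER_CUBIC))
cv2.imwrite("pics/d8z.png",cv2.resize(d['p'][170:270,190:310],(800,600),interpolation=cv2.INTER_CUBIC))
E
```

```text
time_s: 14.82
position: [0.562, 0.0154, 0.202]
orientation: [[-0.296, 0.955, 0.0], [0.955, 0.296, 0.0], [-0.0, 0.0, -1.0]]
force: [2.1, 2.2, -0.6]
gripper_width: 0.263
time_s: 15.08
position: [0.5622, 0.0154, 0.202]
orientation: [[-0.296, 0.955, 0.0], [0.955, 0.296, 0.0], [-0.0, 0.0, -1.0]]
force: [2.4, 1.3, 0.1]
gripper_width: 0.266
```

View pics/w10z.png

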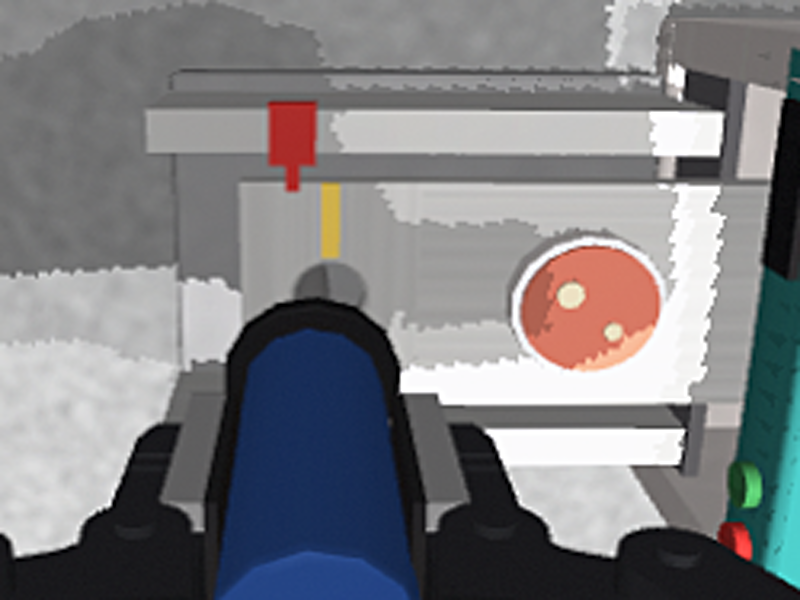

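View pics/d8z.png

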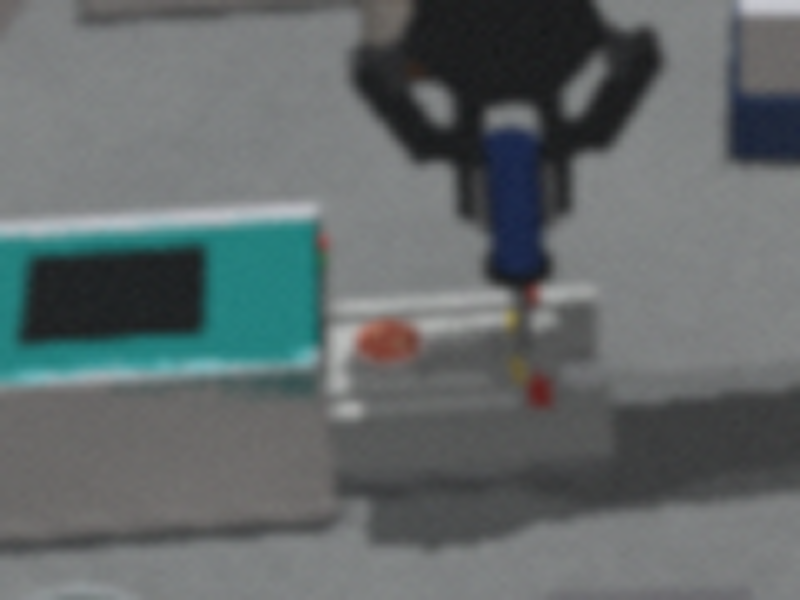

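```bash
cat > meas.py <<'E'
from h import *
import sys
c=load(sys.argv[1]);a=np.radians(17.1);X=np.array([np.cos(a),np.sin(a)])
hsv=cv2.cvtColor(c['p'],cv2.COLOR_BGR2HSV)
def comp(m,z,nm):
    n,l,st,ce=cv2.connectedComponentsWithStats(m.astype(np.uint8))
    for i in range(1,n):
        if st[i,4]>15: P=atz(c,ce[i],z);print(nm,ce[i].round(1),st[i,4],P.round(4),"along x: %.4f"%(P[:2]@X))
comp(((hsv[...,0]<8)|(hsv[...,0]>172))&(hsv[...,1]>190),.056,"red")
comp((hsv[...,0]>18)&(hsv[...,0]<35)&(hsv[...,1]>110),.05,"yel")
print("marker from w1",np.array([.5573,.0133])@X)
E
python3 meas.py pics/w10.npz
```

```text
red [271.  164.9] 290 [0.5461 0.0514 0.056 ] along x: 0.5371
red [408.7 298. ] 62 [ 0.6783 -0.0155  0.056 ] along x: 0.6438
yel [283.  192.9] 124 [0.5602 0.034  0.05  ] along x: 0.5454
marker from w1 0.5365741834726991
```

```bash
python3 -m jog '[[0,0,0,0,-3,0,1],[0,0,0,0,-6,0,1],[0,0,0,0,-8,0,1],[0,0,0,0,-8.5,0,1],[0,0,0,0,-8.5,0,1],[0,0,0,0,-8.5,0,1],[0,0,0,0,-8.5,0,1]]'
python3 - <<'E'
from h import *
c=snap("wrist","w11");d=snap("side","d9")
cv2.imwrite("pics/w11z.png",cv2.resize(c['p'][120:320,180:430],(800,600),interpolation=cv2.INTER_CUBIC))
cv2.imwrite("pics/d9z.png",cv2.resize(d['p'][170:270,190:310],(800,600),interpolation=cv2.INTER_CUBIC))
E
python3 meas.py pics/w11.npz
```

```text
time_s: 16.05
position: [0.554, 0.0128, 0.2019]
orientation: [[-0.296, 0.955, 0.0], [0.955, 0.296, -0.0], [-0.0, 0.0, -1.0]]
force: [2.5, 1.8, 1.0]
gripper_width: 0.263
red [283.2 165.2] 260 [0.5459 0.0511 0.056 ] along x: 0.5367
red [420.8 299.9] 91 [ 0.6802 -0.0169  0.056 ] along x: 0.6452
yel [282.9 194.1] 112 [0.5522 0.0306 0.05  ] along x: 0.5368
marker from w1 0.5365741834726991
```

View pics/w11z.png

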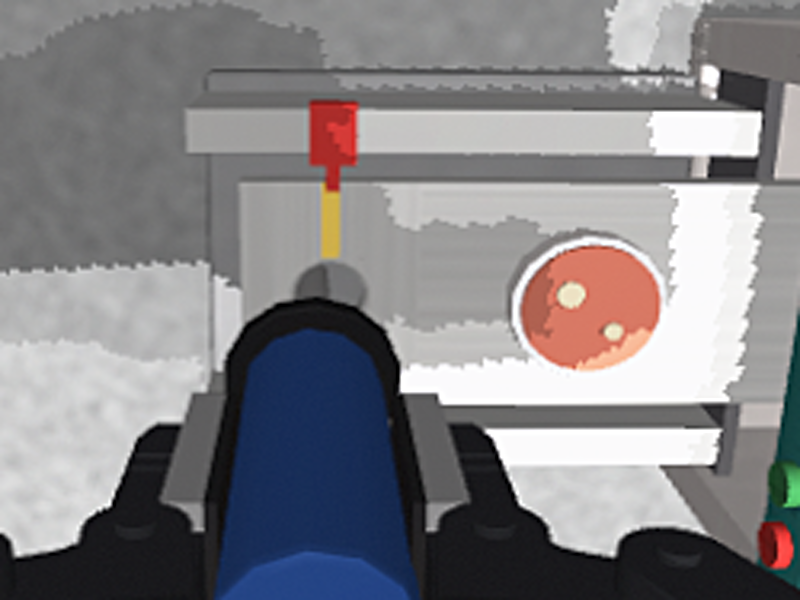

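View pics/d9z.png

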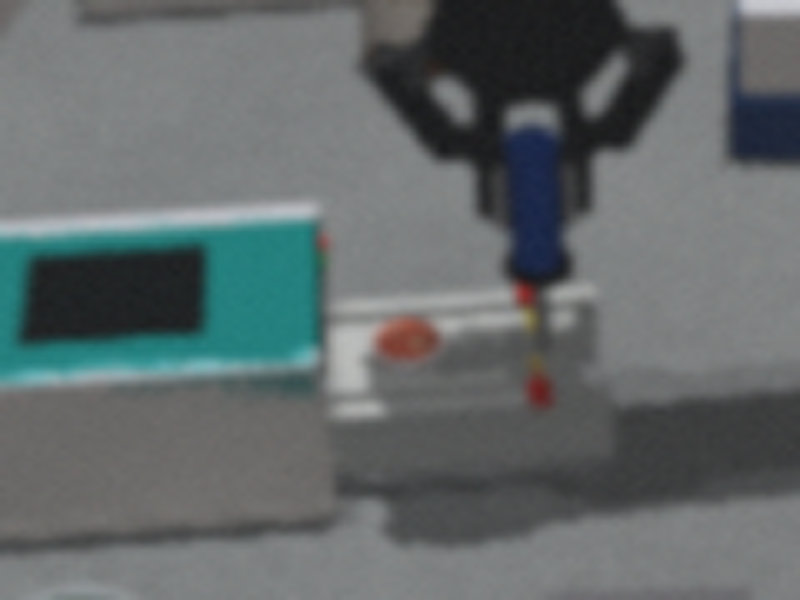

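The line meets both pointers: 0.5368 m along the slide against 0.5367 m for the marker. I'll hold for over a second, check again and hand in.

```bash
python3 -m jog '[[0,0,0,0,0,0,1],[0,0,0,0,0,0,1],[0,0,0,0,0,0,1],[0,0,0,0,0,0,1],[0,0,0,0,0,0,1],[0,0,0,0,0,0,1],[0,0,0,0,0,0,1],[0,0,0,0,0,0,1],[0,0,0,0,0,0,1],[0,0,0,0,0,0,1],[0,0,0,0,0,0,1],[0,0,0,0,0,0,1]]'
python3 - <<'E'
from h import *
snap("wrist","w12");snap("scene","s7")
E
python3 meas.py pics/w12.npz
```

```text
time_s: 17.65
position: [0.5539, 0.0128, 0.2019]
orientation: [[-0.296, 0.955, 0.0], [0.955, 0.296, -0.0], [-0.0, 0.0, -1.0]]
force: [2.1, 1.6, 0.1]
gripper_width: 0.265
red [283.3 165.2] 258 [0.5459 0.0511 0.056 ] along x: 0.5368
red [420.7 299.9] 86 [ 0.6802 -0.017   0.056 ] along x: 0.6451
yel [282.9 194.2] 111 [0.5522 0.0305 0.05  ] along x: 0.5368
marker from w1 0.5365741834726991
```

View pics/s7.png

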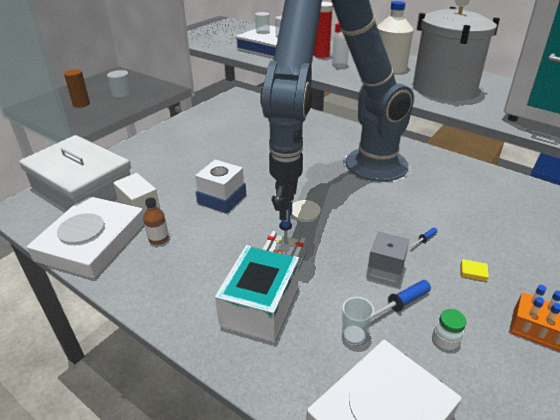

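The scene view shows the bystanders where they began, with the beaker still at (357,322). The tall look-alike has rolled off the stand to (410,293).

Run:
```python
from station import bot
print(bot.finish_job())
```

```text
the job is handed in; nothing more can be done
None
```

The job is handed in at about 17.8 s. I took the rod from the stand and dipped its tip about 29 mm below the steriliser's rim. I then put it through the tongue's hole and drew the carriage to the red marker, where the arm still holds it.

**Final checks:**
- **Alignment:** in the wrist view the yellow line is level with the red marker to about 0.2 mm, and it stayed there over a 1.5 s hold. The side view agrees.
- **Hold:** the wrist force is about 2.6 N, which fits the carriage's spring. The gripper opening of 0.265 matches the gripped handle.
- **Depth:** from the arm's height, the tip is about 22 mm below the tongue's top. I could not see the tip itself inside the hole.
- **Bystanders:** all stand where they began in the last scene view, judged by eye.

**What disagreed:**
- **Look-alike rods:** both free-standing rods fell over early in the run, without the arm going near them. The tall one leaned on the target rod, so I gripped at a different yaw to clear it. After I lifted the target rod out, the tall one slid off the stand onto the bench near the beaker, which did not visibly move.
- **Cameras:** the scene and side cameras read 2–3 mm off the wrist camera, so I used the wrist camera for the fits.

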